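Level the inspection bed and hold the loupe at the set focal height

ROBOT

A 6-joint arm with a two-finger parallel gripper is mounted at the origin on a cart in front of the work surface, level with it; the furniture and walls round the work are solid. World frame = base frame: x ahead of the robot, y to its left, z up, the work surface at z = 0. Lengths are in m, angles in rad, forces in N, time in s.
With the tool pointing down it reaches from about 0.35 to 1 m from the base axis. Payload 7.1 kg.
Tool frame: the origin (TCP) lies between the finger pads; the fingertips stand 22 mm ahead of it and the grasp point (between the pads) lies 3 mm ahead of it; z points along the fingers, y is the line along which they close (so a half turn about z gives the same grasp; the last joint's range is limited). The gripper opens to 85 mm and grips with 20 to 120 N. Pads are 22 mm wide; open, the fingers measure 114 mm over their backs; the gripper's body (76 mm by 85 mm) begins 54 mm behind the grasp point. The pads swing forward as they close: fully open they stand 13 mm farther back than shut.
Start: joints at [-1.207, 0.423, 1.63, -0, 1.089, -0.019], TCP at [0.233, -0.58, 0.215] pointing down, gripper open.
Joint ranges: [-3, 3], [-0.9, 2.11], [0.09, 2.58], [-1.31, 4.45], [0.11, 2.69], [-2.54, 2.54]. Speed limits (rad/s): [2.39, 2.39, 3.01, 3.14, 3.14, 3.14].

INTERFACE

Orientations are given as a rotation vector (axis times angle).
In Python, from rig import manip gives the robot as it stands. The module is installed in compiled form; this text tells all that it offers. Calls block until the motion is done:
- manip.move_to(position, orientation): joint-space move of the TCP to a pose.
- manip.servo_line(position, orientation=None, rate=0.15): straight line of the TCP; orientation=None keeps the orientation; rate is the mean speed in m/s.
- manip.set_joints(angles): joint-space move.
- manip.command_gripper(opening, f_grip=None): finger opening in m; f_grip is the grip in N (None keeps the last); returns when the fingers have stopped.
- manip.hold(seconds).
- manip.solve_ik(position, orientation): joint angles nearest the present ones, or None.
- manip.camera(name): name is "scene" or "top" or "wrist"; returns a dict with "image" (480x640x3 uint8, red, green, blue), "fx", "fy", "cx", "cy" (pixels), "cam_to_world" (4x4, takes a point from camera to world coordinates); the wrist camera has in their place "mount" (4x4, takes a point from camera to tool coordinates, whose origin is the TCP and whose axes are the flange's). Camera axes: x right, y down, z forward; pixel columns grow to the right and rows downward; lengths in m; the calibration is good to about 2 mm. A picture is of the moment at which its call begins: read the wrist's pose just before it. There is no depth.
A pose or a line that the arm cannot do raises manip.IKError and nothing moves.
- manip.sign_off(): hands the job in; it is judged then, once.
Readings, each from a call of its own:
- manip.get_time(): time.
- manip.get_joint_positions(): joint angles.
- manip.get_joint_vel(): joint speeds.
- manip.get_tau(): joint torques, N m.
- manip.get_position(): TCP position.
- manip.get_ee_rot(): TCP orientation.
- manip.get_contact_force(): force on the tool from outside, world axes, zero at the start.
- manip.get_torque(): the same for the moment, N m.
- manip.get_width(): finger opening in m.
- manip.get_grip_force(): force on a finger pad.
Only numpy, scipy, OpenCV 4.12 (cv2) and the standard library are available. Lean on these libraries where they do the work, as an engineer would, in place of code of your own. Each camera call takes 0.05 s, during which the arm holds its last target. There are 200 camera calls.

TASK

Inspect the board on the tilting bed: first press the bed's tail down until the detent catches and the bed stays level by itself, and let go of it. Then pick up the loupe by its handle and hold it level over the middle of the board, with the steel band round the lens ring at the height of the pointer on the gauge post. Finish while still holding the loupe there, in the gripper only; never touch the board, and leave the pointer and the tape roll and white ball where they are.

Things in the scene. Friction and masses are not known exactly. Their poses are not given: they have to be found in the camera images.
- fixture: fixture fixed to the bench: grey base plate 235 x 130 x 16 mm with tilting bed and gauge post. Origin on the bench top below the bed's hinge; z up, +x to the board, -x to the tail (the end nearer the robot), +y to the post's side. Base spans x -105 to 130 mm. Hinge along y, 55 mm up, between cheeks at y +-54 mm. Post: rod, diameter 10, 195 mm high, at x 112, y 56 mm
- bed (a joint): tilt of the steel bed, rad: 0 = as found, board end down and tail up, held there by a spring; 0.30 = level, at the end stop. Pressing the tail makes it grow: 2 to 3 N at first, about 11 N from 0.12 on, falling until past 0.26 it snaps to 0.30 by itself and a detent holds it. It springs back if let go earlier, or if the tail is lifted with over about 9 N
- tail (a point): centre of the top face of the rubber pad (34 x 40 mm) on the bed's tail, 83 mm from the hinge, the place to press. It is about 85 mm above the bench with the tail up and 61 mm when latched; it moves almost straight down
- board: green circuit board 50 x 72 mm, 19 mm high with its parts, screwed to the bed. Origin at the middle of its underside; its z axis is vertical when the bed is level. When level, the origin lies at x 58, y 0 mm of the fixture, 58 mm above the bench
- pointer (a point): tip of the small steel pointer on the height collar of the gauge post: marks the focal height, 130 to 170 mm above the bench in different starts. It points to the board's middle from 52 mm away horizontally. The collar is clamped by friction only
- loupe: loupe lying flat on the bench, about 80 g: black lens ring, outer diameter 58 mm, 20 mm high, with a clear lens and a steel band round its mid-height, and a straight black handle. Origin at the centre of the ring's underside; z up when lying flat; the handle runs along -x to 126 mm from the lens axis
- lens (a point): centre of the lens, at mid-height of the ring (the height of the steel band), 10 mm above the loupe's underside
- grip (a point): middle of the loupe's handle, 80 mm from the lens axis along the loupe's -x, 10 mm above its underside. The handle is 88 mm long, 16 mm wide (flat upright sides along y) and 20 mm high
- tape_black: roll of black tape, diameter 66 mm, 18 mm high, a bystander; origin at the centre of its underside
- gimbal_ball: white ball on a small foot, 56 x 52 x 60 mm, a bystander; origin at the centre of its underside
- drone: black drone frame with a tangle of wires, 351 x 371 x 157 mm, standing fixed to the left of the fixture: an obstacle. Origin at the centre of its underside

How it is judged:
By the outcome, as a careful person would: the job done as asked, in the order asked, and still so for the second after the job is handed in, while the arm keeps its last pose, push and grip.
It also fails if it takes over 45 s, if anything falls off the work surface, if the arm or the gripper's body presses on something with over 40 N, if the wrist force passes 120 N, or if a joint passes its speed limit or range.

## Working session

There is one attempt and no reset: what is moved stays moved. The work goes in short steps, each a Python script; the robot and the scene stay as the last script left them, time stands still between calls to the robot, and variables do not carry over. Pictures are saved under pics/ and viewed, at most 13 in all, crops included, and the job is handed in when it is done.

```bash
mkdir -p pics
python3 - <<'E'
from rig import manip
import cv2,numpy as np
np.set_printoptions(precision=4,suppress=True)
for n in("scene","top"):
    c=manip.camera(n);cv2.imwrite(f"pics/{n}0.png",c["image"][:,:,::-1])
    print(n,c["fx"],c["fy"],c["cx"],c["cy"]);print(c["cam_to_world"])
    np.savez(f"{n}.npz",K=[c["fx"],c["fy"],c["cx"],c["cy"]],T=c["cam_to_world"],im=c["image"])
print(manip.get_ee_rot(),manip.camera("wrist")["mount"])
E
```

```text
scene 463.8848899871632 463.8848899871632 317.9916898918842 246.49315274867362
[[-0.8568 -0.384   0.3441  0.1623]
 [-0.5154  0.6213 -0.5901  0.6305]
 [ 0.0128 -0.683  -0.7303  0.8789]
 [ 0.      0.      0.      1.    ]]
top 546.9193143860446 546.9193143860446 309.0205102620817 242.1235502859958
[[-0.0273 -0.982   0.1871  0.3309]
 [-0.9995  0.03    0.0117 -0.0158]
 [-0.0171 -0.1866 -0.9823  1.3343]
 [ 0.      0.      0.      1.    ]]
[-3.0828 -0.5974  0.0004] [[ 0.0003 -0.9566 -0.2915  0.0739]
 [ 1.      0.0005 -0.0004 -0.    ]
 [ 0.0005 -0.2915  0.9566 -0.1594]
 [ 0.      0.      0.      1.    ]]
```

View pics/scene0.png

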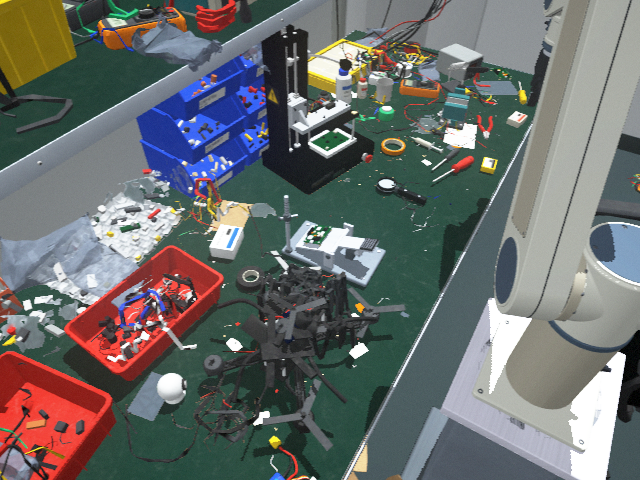

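View pics/top0.png

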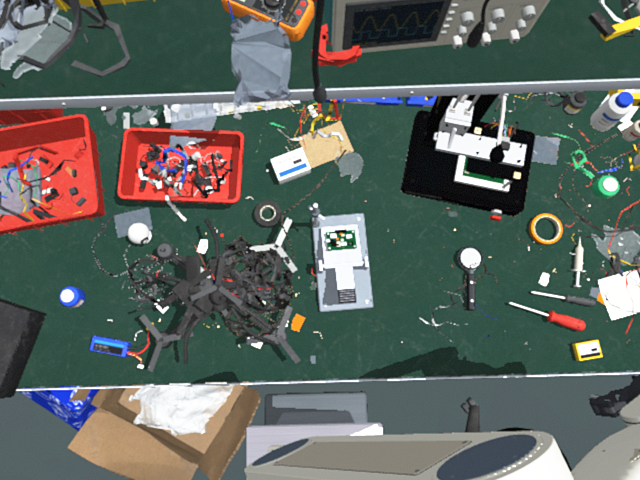

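The scene view shows the fixture at about (335,250) and the loupe at (400,190). In the top view the board is at (341,239), the tail pad at (347,295), the loupe ring at (470,259) and its handle end at (471,307). I'll zoom in on these.

Run:
```python
import cv2,numpy as np
t=cv2.imread("pics/top0.png");s=cv2.imread("pics/scene0.png")
a=cv2.resize(t[195:320,300:385],None,fx=4,fy=4,interpolation=2)   # 340x500
b=cv2.resize(t[240:315,445:500],None,fx=4,fy=4,interpolation=2) # 220x300
c=cv2.resize(s[190:290,270:390],None,fx=3.5,fy=3.5,interpolation=2) #420x350
o=np.zeros((600,780,3),np.uint8);o[:500,:340]=a;o[:350,350:770]=c;o[300+0:600,0:0]=0
o[355:595,350:570]=b[:240]
cv2.imwrite("pics/crop1.png",o)
```

```text
(no output)
```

View pics/crop1.png

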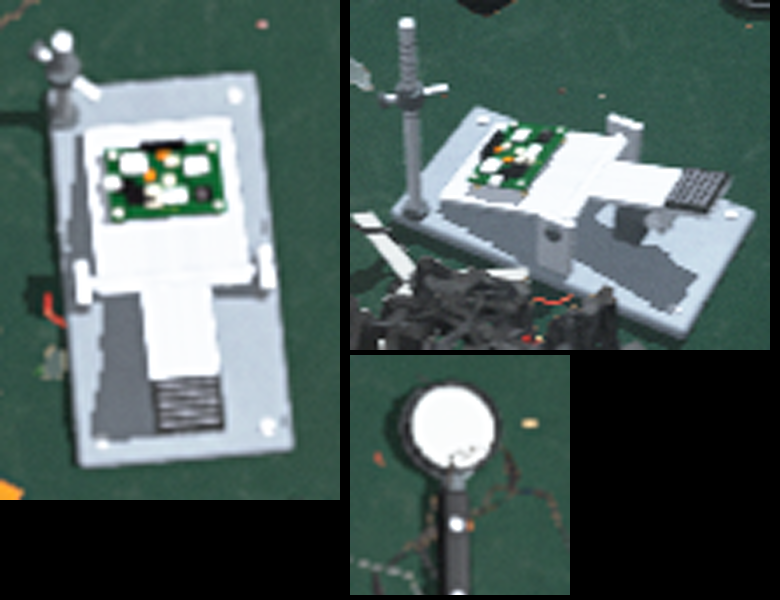

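The zoom shows the pointer tip at about (324,219) in the top view and (297,215) in the scene view. The post top, base corners, pad and loupe handle are clear too. I'll fit the poses from these.

```bash
cat > h.py <<'E'
import numpy as np,cv2
from scipy.optimize import least_squares
from scipy.spatial.transform import Rotation as R
np.set_printoptions(precision=4,suppress=True)
def load(n):
    d=np.load(n+".npz");return d["K"],d["T"]
def proj(K,T,P):
    p=(np.atleast_2d(P)-T[:3,3])@T[:3,:3]
    return p[:,:2]/p[:,2:]*K[:2]+K[2:]
def onz(K,T,uv,z):
    d=T[:3,:3]@np.array([(uv[0]-K[2])/K[0],(uv[1]-K[3])/K[1],1]);o=T[:3,3]
    return o+d*(z-o[2])/d[2]
def fx(p,P):
    P=np.atleast_2d(P);c,s=np.cos(p[2]),np.sin(p[2])
    return np.c_[p[0]+c*P[:,0]-s*P[:,1],p[1]+s*P[:,0]+c*P[:,1],P[:,2]]
def down(yaw): # tool z down, tool x along yaw (horizontal)
    c,s=np.cos(yaw),np.sin(yaw)
    return R.from_matrix(np.array([[c,s,0],[s,-c,0],[0,0,-1.]])).as_rotvec()
E
python3 - <<'E'
from h import *
t=load("top");s=load("scene")
P=np.array([[130,-65,16],[-105,-65,16],[-105,65,16],[112,56,195],[-79,0,85],[112,56,195],[-105,-65,16],[-105,65,16]])/1e3
uv=np.array([[363.75,213],[373.25,307.5],[320,311.5],[315.5,205],[346.75,295.75],[286,196.3],[385.1,250.9],[365.1,285.7]])
f=lambda p:np.r_[proj(*t,fx(p,P[:5]))-uv[:5],proj(*s,fx(p,P[5:]))-uv[5:]]
r=least_squares(lambda p:f(p).ravel(),[.55,0,0],loss="soft_l1");print("fixture",r.x);print(f(r.x))
# pointer
q=least_squares(lambda p:np.r_[proj(*t,p)[0]-[324.25,219.25],proj(*s,p)[0]-[297.4,215.1]],[.6,0,.15]);print("pointer tri",q.x,q.fun)
d=np.array([112-58,56])/1e3;d/=np.linalg.norm(d)
g=lambda h:fx(r.x,[[.058+.052*d[0],.052*d[1],h[0]]])
q=least_squares(lambda h:np.r_[proj(*t,g(h))[0]-[324.25,219.25],proj(*s,g(h))[0]-[297.4,215.1]],[.15]);print("ptr h",q.x,q.fun,g(q.x))
print("board",fx(r.x,[[.058,0,.058]]),"tail",fx(r.x,[[-.081,0,.061]]))
L=onz(*t,(470.75,258.25),.02);H=onz(*t,(471.25,298.75),.02);E=onz(*t,(471,307.5),.02);print("loupe",L,H,E,np.linalg.norm(L-E))
import rig;m=rig.manip
for yaw in (0,np.pi,np.pi/2,-np.pi/2):
    print(yaw,m.solve_ik(fx(r.x,[[-.079,0,.2]])[0],down(r.x[2]+yaw)),m.solve_ik((L+H)/2+[0,0,.1],down(yaw)))
E
```

```text
fixture [ 0.5191 -0.0793  0.0498]
[[ 0.0574 -0.3806]
 [-0.0423  0.2332]
 [-0.9165  0.4975]
 [-0.2857  0.2202]
 [-0.1302  0.7163]
 [-0.8278 -0.7685]
 [ 0.7545 -1.7117]
 [-0.2748 -1.2288]]
pointer tri [ 0.6113 -0.0378  0.1278] [ 0.1935  0.4348 -0.481  -0.1245]
ptr h [0.1283] [-0.0481  0.4347 -0.5781 -0.1253] [[ 0.6112 -0.0372  0.1283]]
board [[ 0.577  -0.0764  0.058 ]] tail [[ 0.4382 -0.0833  0.061 ]]
loupe [ 0.5295 -0.3905  0.02  ] [ 0.4318 -0.3836  0.02  ] [ 0.4111 -0.3813  0.02  ] 0.11878910895107404
0 [-0.2134  0.1826  2.02    0.      0.939   1.3075] [-0.6972  0.5294  1.7095 -0.      0.9027  0.8736]
3.141592653589793 [-0.2134  0.1826  2.02   -0.      0.939  -1.8341] [-0.6972  0.5294  1.7095  0.      0.9027 -2.268 ]
1.5707963267948966 [-0.2134  0.1826  2.02   -0.      0.939  -0.2633] [-0.6972  0.5294  1.7095 -0.      0.9027 -0.6972]
-1.5707963267948966 None [-0.6972  0.5294  1.7095 -0.      0.9027  2.4444]
```

Both fits agree to within about 1 px, which puts the pointer at about 128 mm. Next I'll press the tail, taking wrist views of the pointer on the way.

```bash
cat >> h.py <<'E'
F=np.array([.5191,-.0793,.0498])
def wpic(m,name):
    p,o=m.get_position(),m.get_ee_rot();c=m.camera("wrist")
    T=np.eye(4);T[:3,:3]=R.from_rotvec(o).as_matrix();T[:3,3]=p;T=T@c["mount"]
    np.savez(name+".npz",K=[c["fx"],c["fy"],c["cx"],c["cy"]],T=T)
    cv2.imwrite(f"pics/{name}.png",c["image"][:,:,::-1])
E
python3 - <<'E'
from h import *
from rig import manip as m
o=down(F[2]+np.pi)
m.command_gripper(0.0)
p=fx(F,[[-.081,0,.19]])[0]
m.move_to(p,o)
print(m.get_time(),m.get_position(),m.get_contact_force())
wpic(m,"w1")
z=.118
m.servo_line([p[0],p[1],z],rate=.15)
f0=m.get_contact_force()[2];log=[]
while z>.075:
    z-=.002; m.servo_line([p[0],p[1],z],rate=.04)
    f=m.get_contact_force()[2]-f0; log.append((round(z,3),round(m.get_position()[2],4),round(f,1)))
    if z<.086 and f>14: break
print(log,m.get_time())
m.servo_line([p[0],p[1],.19],rate=.15)
wpic(m,"w2")
print(m.get_time(),m.get_contact_force())
E
```

```text
2.8583 [ 0.4385 -0.0838  0.1901] [0.4231 0.1138 0.7305]
[(0.116, np.float64(0.1167), np.float64(0.2)), (0.114, np.float64(0.1141), np.float64(-0.0)), (0.112, np.float64(0.1118), np.float64(0.1)), (0.11, np.float64(0.1098), np.float64(-0.1)), (0.108, np.float64(0.1079), np.float64(-1.1)), (0.106, np.float64(0.1059), np.float64(0.0)), (0.104, np.float64(0.1039), np.float64(-0.5)), (0.102, np.float64(0.1019), np.float64(0.5)), (0.1, np.float64(0.0999), np.float64(-1.0)), (0.098, np.float64(0.0979), np.float64(-0.7)), (0.096, np.float64(0.0959), np.float64(-0.4)), (0.094, np.float64(0.0939), np.float64(0.9)), (0.092, np.float64(0.0919), np.float64(0.2)), (0.09, np.float64(0.0899), np.float64(0.1)), (0.088, np.float64(0.0879), np.float64(-0.5)), (0.086, np.float64(0.0859), np.float64(0.5)), (0.084, np.float64(0.0839), np.float64(-0.2)), (0.082, np.float64(0.0819), np.float64(-0.2)), (0.08, np.float64(0.0799), np.float64(-1.4)), (0.078, np.float64(0.0779), np.float64(-0.7)), (0.076, np.float64(0.0759), np.float64(-1.0)), (0.074, np.float64(0.0739), np.float64(-1.3))] 9.0417
10.0167 [-0.2157  0.0679  0.323 ]
```

View pics/w2.png

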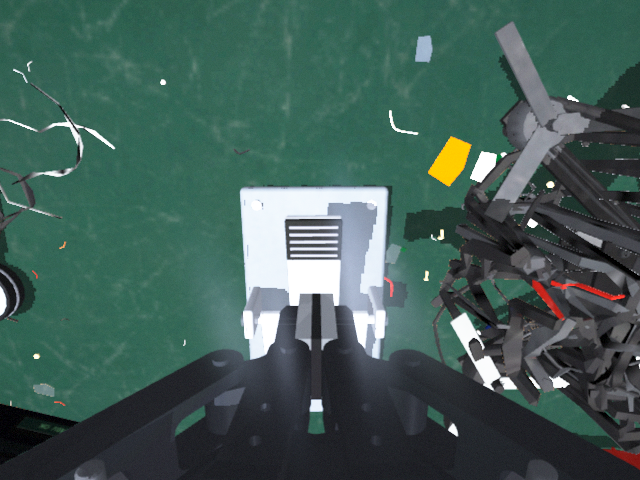

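The w2 wrist view shows the pad at (313,240) with the closed fingertips over the bed near (315,297). The log shows no contact force, so I'll compare w1 with w2 and the predictions to see which state the bed is in.

Run:
```python
from h import *
from rig import manip as m
for n in("w1","w2"):
    d=load(n); print(n,d[0],d[1][:3,3])
    print(" up far/near edge",proj(*d,fx(F,[[-.0965,0,.089],[-.0635,0,.079],[-.105,0,.016]])).ravel()," level",proj(*d,fx(F,[[-.1,0,.061],[-.066,0,.061]])).ravel(),
     "tip",proj(*d,np.array([.4385,-.0838,.168])))
c=m.camera("scene");cv2.imwrite("pics/scene1.png",c["image"][:,:,::-1])
a=cv2.imread("pics/w1.png")[160:460,200:440];b=cv2.imread("pics/w2.png")[160:460,200:440]
s=cv2.resize(cv2.imread("pics/scene1.png")[185:295,270:390],None,fx=2.5,fy=2.5,interpolation=2)[:300]
o=np.hstack([a,b,np.pad(s,((0,300-s.shape[0]),(0,0),(0,0)))]);cv2.imwrite("pics/cmp.png",o)
```

```text
w1 [386.3572 386.3572 315.8512 241.1795] [ 0.3637 -0.0875  0.3495]
 up far/near edge [316.5042 212.9159 316.4996 253.5662 316.3383 184.5396]  level [316.4314 200.1728 316.4544 243.1121] tip [[315.8639 278.0688]]
w2 [386.3572 386.3572 315.8512 241.1795] [ 0.3631 -0.0871  0.3488]
 up far/near edge [315.5105 214.5677 315.5082 255.2066 315.5128 185.9496]  level [315.5115 201.7154 315.509  244.6793] tip [[314.55   280.2538]]
```

View pics/cmp.png

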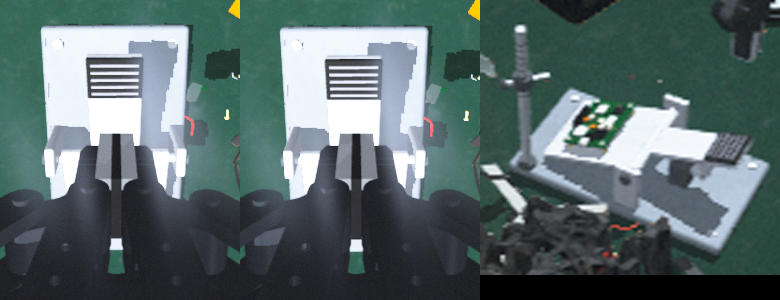

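The scene crop shows the bed is still up and the gripper is above it. In the wrist views the fingertips look farther back than I assumed, so I'll check the finger opening and where the tips are in the scene view.

Run:
```python
from h import *
from rig import manip as m
s=load("scene");p=m.get_position()
print(m.get_time(),m.get_width(),p,m.get_joint_positions(),R.from_rotvec(m.get_ee_rot()).as_matrix())
for dz in(-.022,0,.022,.05): print(dz,proj(*s,p-[0,0,dz]))
a=cv2.imread("pics/scene1.png")[110:260,310:430];o=cv2.resize(a,None,fx=4,fy=4,interpolation=2)
cv2.imwrite("pics/tip.png",o)
```

```text
10.0667 -0.0003679205458136172 [ 0.4374 -0.0832  0.189 ] [-0.2146  0.1969  2.0337  0.      0.9132 -1.8352] [[-0.9988 -0.0498 -0.0021]
 [-0.0498  0.9988  0.0005]
 [ 0.0021  0.0006 -1.    ]]
-0.022 [[375.1044 203.5879]]
0 [[374.0766 211.0999]]
0.022 [[373.0807 218.3788]]
0.05 [[371.857  227.3226]]
```

View pics/tip.png

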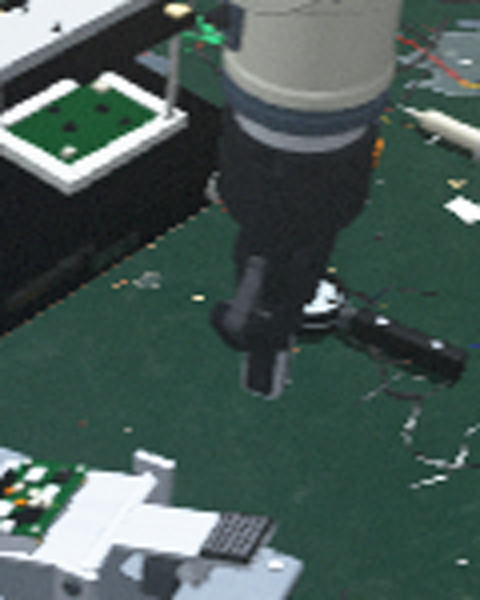

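The opening is −0.0004 m, so the gripper is shut. The tips show at about (376,209) in the scene view, where I predicted (373,218). They therefore stand roughly 25–30 mm farther back than stated, and the first press stopped above the pad. The first contact (pad at 85 mm) will calibrate this, so I'll press deeper under force guard.

Run:
```python
from h import *
from rig import manip as m
p=fx(F,[[-.081,0,.19]])[0]
o=down(F[2]+np.pi);z=.075
m.servo_line([p[0],p[1],z],o,rate=.2)
f0=m.get_contact_force()[2];log=[];zc=None
while z>.022:
    z-=.002; m.servo_line([p[0],p[1],z],o,rate=.05)
    f=m.get_contact_force()[2]-f0; log.append((round(z,3),round(float(f),1)))
    if zc is None and f>1.6: zc=z
    if f>22 or (zc and z<zc-.019 and f>13): break
print(log,zc,m.get_time(),m.get_position())
m.servo_line([p[0],p[1],.16],o,rate=.2)
wpic(m,"w3")
d=load("w3");print(m.get_time(),proj(*d,fx(F,[[-.0965,0,.089],[-.0635,0,.079]])).ravel()," level",proj(*d,fx(F,[[-.1,0,.061],[-.066,0,.061]])).ravel())
s=m.camera("scene")["image"][185:295,270:390,::-1]
o=np.zeros((600,800,3),np.uint8);o[:330,:360]=cv2.resize(s,None,fx=3,fy=3,interpolation=2)
w=cv2.imread("pics/w3.png")[160:460,200:440];o[:600,370:370+430]=cv2.resize(w,None,fx=2,fy=2)[:,:430]
cv2.imwrite("pics/c3.png",o)
```

```text
[(0.073, -0.5), (0.071, 1.0), (0.069, 2.4), (0.067, 1.7), (0.065, 1.5), (0.063, 1.7), (0.061, 2.9), (0.059, 8.3), (0.057, 7.3), (0.055, 4.0), (0.053, 4.0), (0.051, 2.1), (0.049, -0.3), (0.047, -0.2), (0.045, 0.0), (0.043, 17.7)] 0.06899999999999999 14.7917 [ 0.4383 -0.0834  0.0439]
15.575 [315.5914 225.447  315.5846 269.8294]  level [315.5907 210.106  315.5846 257.2985]
```

View pics/c3.png

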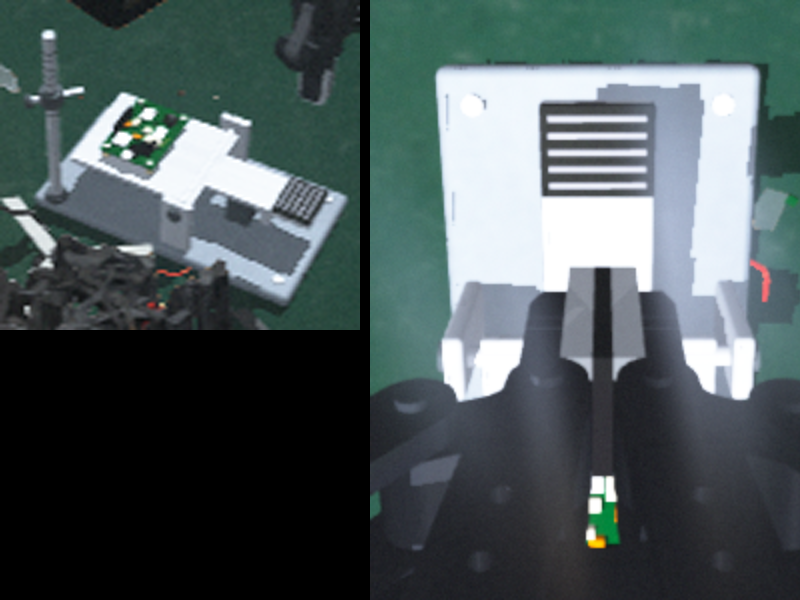

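The bed is latched. In the scene crop it is level, and in w3 the pad edges are at rows 211 and 257, where the level prediction is 210 and 257. Contact at TCP z ≈ 0.070 and the stop at 0.044 mean the shut fingertips are about 17 mm behind the reported TCP, about 39 mm short of the stated value, while the wrist camera mount is right. I'll use the measured offset from here, and look at the loupe from above next.

Run:
```python
from h import *
from rig import manip as m
yaw=-.073;L=np.array([.5295,-.3905]);g=L-.08*np.array([np.cos(yaw),np.sin(yaw)])
m.move_to([*fx(F,[[-.081,-.09,0]])[0][:2],.17],down(F[2]+np.pi))
m.command_gripper(.055)
m.move_to([*g,.09],down(yaw))
wpic(m,"w4");d=load("w4")
c,s=np.cos(yaw),np.sin(yaw)
print(m.get_time(),m.get_width(),g,m.get_joint_positions())
lx=lambda x,y,z:[L[0]+c*x-s*y,L[1]+s*x+c*y,z]
print(proj(*d,np.array([lx(0,0,.02),lx(-.08,0,.02),lx(-.126,0,.02),lx(-.08,.008,.02),lx(-.08,-.008,.02)])))
```

```text
19.175 0.05525491248143202 [ 0.4497 -0.3847] [-0.7275  0.5414  1.7808  0.      0.8193  0.9158]
[[316.1008 112.1479]
 [315.9604 247.2926]
 [315.8913 313.7785]
 [303.1375 247.2795]
 [328.7834 247.3056]]
```

View pics/w4.png

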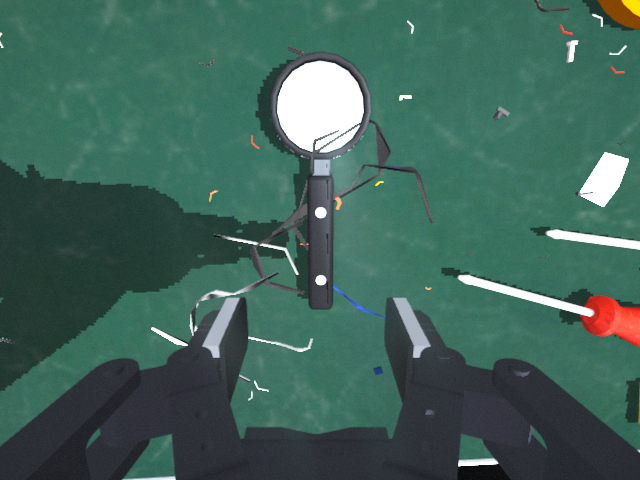

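The w4 view shows the ring centre at (321,105) and the handle along column 320.5 down to row 309. That is 3–4 mm off the first estimate. I'll correct for it and grasp.

Run:
```python
from h import *
from rig import manip as m
d=load("w4")
L=onz(*d,(321,105),.02);E=onz(*d,(320.5,309),.02)
v=(L-E)[:2];yaw=np.arctan2(v[1],v[0]);u=v/np.linalg.norm(v)
print(L,E,np.linalg.norm(v),yaw)
mid=(L[:2]-.08*u+E[:2]+.046*u)/2
np.savez("loupe.npz",L=mid+.08*u,yaw=yaw,g=mid)
o=down(yaw);m.move_to([*mid,.04],o)
f0=m.get_contact_force()[2];z=.01
while z>-.0125:
    m.servo_line([*mid,z],o,rate=.06);f=m.get_contact_force()[2]-f0
    if f>5: print("contact",z,f);break
    z-=.005
print(m.get_position(),f)
m.command_gripper(0,f_grip=70)
print(m.get_width(),m.get_grip_force(),m.get_contact_force(),m.get_time())
x,y,_=m.get_position()
m.servo_line([x,y,.13],o,rate=.12)
print(m.get_width(),m.get_contact_force(),m.get_time(),m.get_position())
wpic(m,"w5")
```

```text
[ 0.5331 -0.3935  0.02  ] [ 0.4071 -0.3846  0.02  ] 0.12632519461862177 -0.07080312994317066
[ 0.4529 -0.3877 -0.0104] -0.5181855270465323
0.013911842541312173 69.77114081382751 [-0.639   1.4329  4.4539] 21.5833
0.014154469927081893 [-0.281  -0.1108 -1.4771] 22.9 [ 0.4528 -0.3876  0.1292]
```

View pics/w5.png

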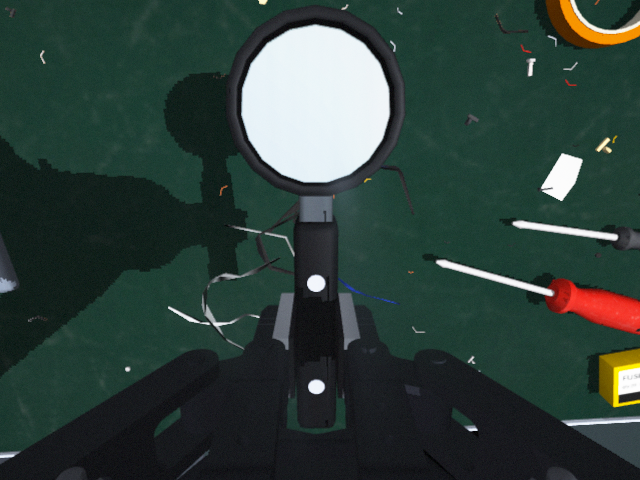

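The w5 view shows the loupe held, with the ring centre at about (316,102) and the handle end at row 427. A level loupe predicts rows 103 and 429, so it is level. I'll hover in two positions for a wrist stereo view of the pointer.

Run:
```python
from h import *
from rig import manip as m
o=down(F[2])
a=fx(F,[[-.022,-.085,.16]])[0];b=fx(F,[[-.022,0,.16]])[0]
m.move_to([.45,-.27,.16],o)
m.servo_line(a,o,rate=.15)
wpic(m,"w6")
m.servo_line(b,o,rate=.12)
wpic(m,"w7")
print(m.get_time(),m.get_position(),m.get_width())
t=[]
for n in("w6","w7"):
    d=load(n);p=proj(*d,np.array([[.6112,-.0372,.1283],[.6112,-.0372,.1383]]));q=proj(*d,fx(F,[[.058,0,.077]]));print(n,p.ravel(),q)
    x,y=p[0].astype(int);x0=max(0,min(640-130,x-65));y0=max(0,min(480-130,y-65));print(x0,y0)
    t.append(cv2.resize(cv2.imread(f"pics/{n}.png")[y0:y0+130,x0:x0+130],(390,390),interpolation=2))
cv2.imwrite("pics/ptr.png",np.hstack(t))
```

```text
25.3917 [ 0.4973 -0.0809  0.1601] 0.014085718418706329
w6 [36.5239 22.6166 19.8855 16.6284] [[171.972  112.1183]]
0 0
w7 [230.3655  23.8976 225.2829  17.9824] [[315.349  112.9918]]
165 0
```

View pics/ptr.png

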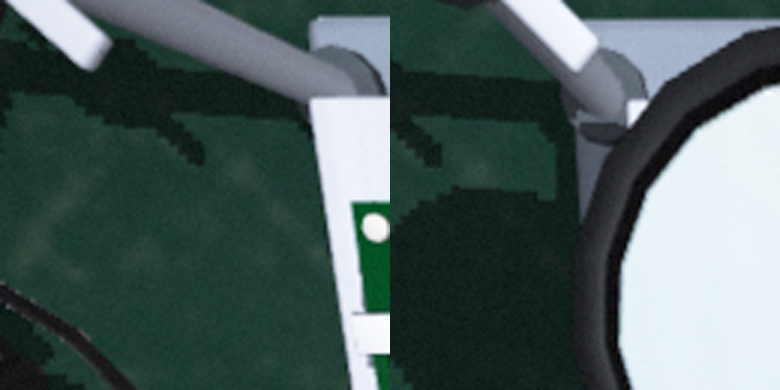

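The pointer's end face is at about (31,19) in w6 and (231,19.3) in w7. I'll triangulate it, then descend.

Run:
```python
from h import *
from rig import manip as m
obs=[("w6",(31,19)),("w7",(231,19.3))]
obs2=obs+[("top",(324.25,219.25)),("scene",(297.4,215.1))]
sv=lambda ob:least_squares(lambda p:np.concatenate([(proj(*load(n),p)[0]-uv)*(1 if n[0]=="w" else .6) for n,uv in ob]),[.6,-.04,.13])
r=sv(obs);r2=sv(obs2);print(r.x,r.fun,r2.x,r2.fun)
h=float((r.x[2]+r2.x[2])/2);print("h",h)
# held loupe: lens at tool (.08,0,-.0204)
c=fx(F,[[.058,0,0]])[0];b=fx(F,[[-.022,0,0]])[0];b[2]=h-.0204
m.servo_line(b,down(F[2]),rate=.08);m.hold(.3)
p=m.get_position();M=R.from_rotvec(m.get_ee_rot()).as_matrix();print(m.get_time(),p,p+M@[.08,0,-.0204],c,m.get_contact_force())
wpic(m,"w8")
sc=m.camera("scene");s=sc["image"][175:285,260:390,::-1];cv2.imwrite("pics/scene2.png",sc["image"][:,:,::-1])
for n in("scene","w8"):
    d=load(n);print(n,proj(*d,np.array([r2.x,p+M@[.08,0,-.0204],p+M@[.08,0,-.0304]])).round(1).tolist())
o=np.zeros((600,800,3),np.uint8);o[:330,:390]=cv2.resize(s,None,fx=3,fy=3,interpolation=2)
o[:300,400:800]=cv2.resize(cv2.imread("pics/w8.png")[:300,120:520],(400,300))
d=cv2.resize(sc["image"][200:240,270:370,::-1],None,fx=6,fy=6,interpolation=2);o[340:580,:600]=d
cv2.imwrite("pics/c8.png",o)
```

```text
[ 0.6117 -0.0386  0.1337] [ 0.0026 -0.5115 -0.0029  0.513 ] [ 0.6117 -0.0384  0.1332] [ 0.2204 -0.4802 -0.3161  0.5414  0.2881 -0.193  -0.336  -1.2081]
h 0.13341282144565006
26.425 [ 0.4974 -0.0804  0.1134] [ 0.5773 -0.0764  0.1339] [ 0.577  -0.0764  0.    ] [ 0.9061 -0.1736 -0.2803]
scene [[296.8, 213.1], [317.7, 208.8], [317.7, 205.7]]
w8 [[200.2, -17.9], [315.7, 104.6], [315.7, 103.1]]
```

View pics/c8.png

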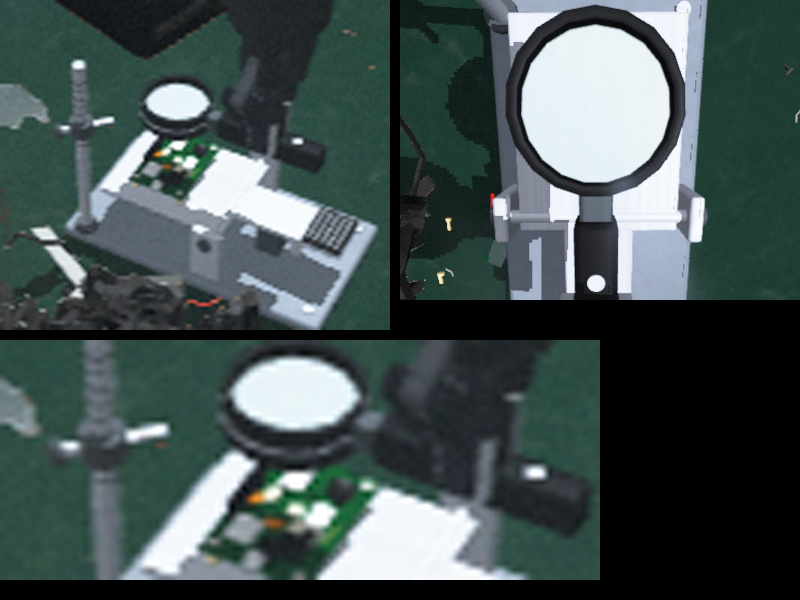

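The scene crop shows the loupe held level over the board, with the bed still latched. The pointer tip is at about (297.5,215) and the ring centre at about (319,211). That 4.0 px row difference compares with 4.3 px predicted for the heights I set, so they agree to about 1 mm, and the lateral checks agree to within about 2 mm. Handing in.

Run:
```python
from rig import manip as m
print(m.get_width(),m.get_grip_force(),m.get_time()); print(m.sign_off())
```

```text
0.014336375370946347 69.17585492134094 26.525
the job is handed in; nothing more can be done
None
```

I handed the job in at 26.5 s: the bed is latched level, and the gripper holds the loupe level over the middle of the board, with its band at the pointer's height (about 133 mm, to within an estimated 1–2 mm).

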